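# Put the television headset away

### The job

Hang the wireless headset over the bar of its stand: lower it gently until the middle of its padded headband rests squarely across the bar with one ear cup hanging freely on each side, and only then let go of it. Then switch its transmitter off: press the round power key on top of the flat box all the way down and let it spring back. Leave the napkin rings and the remote control where they are.

Things in the scene. Friction and masses are not known exactly. Their poses are not given: they have to be found in the camera images.
- headset: rigid black and grey over-ear headset, 0.26 kg, standing on its cups. Origin: midway between the cups at their undersides; z up, y from cup to cup, x across the band. 189 mm wide (y), 185 high. Band 28 mm wide (x), 13 thick, top at z = 185, flat for 27 mm (y) at the crown, curving down to the cups. Cups 78 mm deep (x), 92 high, at |y| = 47 to 95 mm; the gap between is open below. Both sides alike
- crown (a point): point on the headset: middle of the underside of the headband at the crown, which is to rest on the bar; 172 mm above the headset's origin, 13 mm below the band's top; axes as the headset's
- stand: headphone stand that does not move, a T: base plate 140 (x) x 110 (y) x 14 mm, one post 14 mm thick from its middle, and on top a horizontal round bar 24 mm thick along the stand's x axis. Origin: centre of the base's underside, z up. Both bar ends are free: the band can come over the bar from an end or from above, the post passing between the cups; either way round will do
- bar (a point): top of the stand's bar at its middle, 205 mm above the table; x along the bar, z up. The bar reaches 72 mm either way along x, then ends in collars 30 mm thick and 7 mm long, standing 3 mm higher than the bar
- transmitter: the headset's transmitter, a flat black box that does not move, 110 (x) x 130 (y) x 32 mm high, with vent slots, and one round grey key in the middle of its top. Origin: centre of its underside; z up
- key_top (a point): centre of the top of the power key, a round grey push button 24 mm across on the transmitter; it stands 8 mm above the box's top, at 40 mm above the table, and moves down with the key
- power_key (a joint): how far the power key is pressed, in m: 0 released, 0.005 fully down; it needs 4 N to go fully down and springs back when let go
- ring_a: lacquered wooden napkin ring standing on the table, leave it alone: barrel-shaped, 65 mm across, 40 mm high; origin: centre of its underside
- ring_b: a second napkin ring like the first, leave it alone; 65 mm across, 40 mm high; origin: centre of its underside
- remote: television remote control lying on the table, leave it alone: black, 165 (x) x 46 (y) x 20 mm high with its keys; origin: centre of its underside
Mind the look-alikes: they are no part of the job. Leave any pink or white look-alike of the headset alone.

How it is judged:
By the outcome, as a careful person would: the job done as asked, in the order asked, and still so for the second after the job is handed in, with the robot touching nothing.
It also fails if it takes over 54 s, if anything falls off the work surface, if the arm or the gripper's body presses on something with over 40 N, if the wrist force passes 120 N, or if a joint passes its speed limit or range.

### The arm

A 6-joint arm with a two-finger parallel gripper is mounted at the origin on the work surface. World frame = base frame: x ahead of the robot, y to its left, z up, the work surface at z = 0. Lengths are in m, angles in rad, forces in N, time in s.
With the tool pointing down it reaches from about 0.35 to 0.775 m from the base axis. Payload 7.3 kg.
Tool frame: the origin (TCP) lies between the finger pads; the fingertips stand 25 mm ahead of it and the grasp point (between the pads) lies 6 mm ahead of it; y points along the fingers, z is the direction in which the jaws open and shut, and the axes are right-handed (so a half turn about y gives the same grasp; the last joint's range is limited). The gripper opens to 92 mm and grips with 3 to 60 N. Pads are 19 mm wide; open, the fingers measure 130 mm over their backs; the gripper's body (75 mm by 190 mm) begins 47 mm behind the grasp point.
Start: joints at [-1.487, 0.342, 1.524, -0, 1.275, -0.146], TCP at [0.12, -0.511, 0.252] pointing down, gripper open.
Joint ranges: [-2.53, 2.53], [-0.77, 2.02], [0.04, 2.7], [-1, 4.14], [0.28, 2.66], [-3.11, 3.11]. Speed limits (rad/s): [2.57, 2.57, 3.14, 3.14, 3.14, 3.14].

### API

Orientations are given as [roll, pitch, yaw] about the fixed x, y, z axes, in that order (R = Rz(yaw) Ry(pitch) Rx(roll)).
In Python, from cell import sensors, read_camera, hand_in gives the robot as it stands. The module is installed in compiled form; this text tells all that it offers.
- The arm moves only by the tool send_rows, never from a script. Its argument "motion" is a list that holds one entry, the list of rows, each a list of 4 numbers: the shift along the tool's x, y, z in m, then the turn about the tool's y in degrees. In form: [[[tx, ty, tz, twist], ...]]. A call has 1 to 8 rows; each row is the pose to reach, as a shift and turn from the pose measured when the call began, along the tool's axes at that moment; what a row does not reach only later rows make up. A row lasts 1/10 s, in which the tool goes at most 50 mm and 8.59 degrees, less where a joint would pass 70% of its speed; a pose out of reach is approached as far as the arm can. A call with a gripper value outside its range is refused whole. "gripper" is the opening, from 0 (shut) to 1 (fully open), set as the call begins (left out, the last holds). The fingers move at their own pace and stop on an object; "grip_force" is the grip in N (left out, the last holds). Time passes only in rows, so rows that repeat a pose let the fingers close. It gives the time, the measured TCP pose, the force and the opening at its end, in the units of the state.
- sensors.observe(): the state, without advancing time (a new reading comes with each control period).
- read_camera(name): name is "scene" or "top" or "wrist"; returns a dict with "frame" (400x640x3 uint8, red, green, blue), "fx", "fy", "cx", "cy" (pixels), "extrinsics" (4x4, takes a point from world to camera coordinates). Camera axes: x right, y up, looking along -z (the intrinsics and any distortion apply to the point x, -y, -z); pixel columns grow to the right and rows downward; lengths in m; the calibration is good to about 2 mm. The wrist camera is an equidistant fisheye: a pixel r from the principal point sees the ray r / f radians off the axis. A picture is of the moment at which its call begins. There is no depth.
- hand_in(): hands the job in, once; it reports no verdict.
The state is a dict: "time": time; "qpos": joint angles; "qvel": joint speeds; "joint_efforts": joint torques, N m; "tool_pos": TCP position; "tool_rot": TCP orientation; "contact_force": force on the tool from outside, world axes, zero at the start; "torque": the same for the moment, N m; "opening": finger opening in m.
Only numpy, scipy, OpenCV 4.12 (cv2) and the standard library are available. Lean on these libraries where they do the work, as an engineer would, in place of code of your own. Each camera call takes 0.05 s, during which the arm holds its last target.

## Working session

There is one attempt and no reset: what is moved stays moved. The work goes in short steps, Python scripts to look and compute and a tool call to move; the robot and the scene stay as the last step left them, time stands still between calls to the robot, and variables do not carry over. Pictures are saved under pics/ and viewed, and the job is handed in when it is done.

Besides the shell and the picture viewer there is one more tool, called after "Emit:" as name(argument=value, ...), one argument or row to a line, values as JSON. send_rows: Moves the arm, as the interface text tells. Its arguments: {"type":"object","properties":{"motion":{"type":"array"},"gripper":{"type":"number"},"grip_force":{"type":"number"}},"required":["motion"]}

```bash
mkdir -p pics
python3 - <<'E'
from cell import sensors, read_camera
import cv2, json
s=sensors.observe(); print(s)
import pickle
for n in ["scene","top","wrist"]:
    c=read_camera(n); pickle.dump(c,open(f"{n}0.pkl","wb")); cv2.imwrite(f"pics/{n}0.png",c["frame"][:,:,::-1])
    print(n,c["fx"],c["fy"],c["cx"],c["cy"],c["extrinsics"].round(3).tolist(),c.keys())
E
```

```text
{'time': 0.0, 'qpos': array([-1.48699431e+00,  3.42707678e-01,  1.52498347e+00,  1.22085374e-05,
        1.27539170e+00, -1.46027673e-01]), 'qvel': array([-0.00154626,  0.00114   ,  0.00168167, -0.00164726, -0.00054778,
        0.00046537]), 'joint_efforts': array([ 6.48721107e-04, -4.31244063e+01, -2.44215757e+01,  7.18913111e-02,
        5.58936386e-02, -1.33045824e-04]), 'tool_pos': array([ 0.11958223, -0.51083779,  0.25106445]), 'tool_rot': array([-1.57226897e+00,  2.28388199e-04, -2.91176669e+00]), 'contact_force': array([0.71199949, 0.00924789, 0.12980417]), 'torque': array([-0.00997548,  0.00403831,  0.01805271]), 'opening': 0.09191466148780879}
scene 409.46519693836683 409.46519693836683 331.4104932292482 198.91593859331874 [[-0.07, 0.998, -0.007, 0.056], [-0.557, -0.033, 0.83, 0.172], [0.828, 0.062, 0.558, -1.595], [0.0, 0.0, 0.0, 1.0]] dict_keys(['frame', 'fx', 'fy', 'cx', 'cy', 'extrinsics'])
top 407.137592531092 407.137592531092 315.8384428195225 204.21625213283676 [[0.011, -1.0, -0.008, -0.015], [0.995, 0.01, 0.102, -0.546], [-0.102, -0.009, 0.995, -1.075], [0.0, 0.0, 0.0, 1.0]] dict_keys(['frame', 'fx', 'fy', 'cx', 'cy', 'extrinsics'])
wrist 309.70691628693146 309.70691628693146 319.7216013351271 194.91450169616726 [[0.228, -0.974, -0.002, -0.523], [0.941, 0.221, -0.255, 0.032], [0.249, 0.056, 0.967, -0.39], [0.0, 0.0, 0.0, 1.0]] dict_keys(['frame', 'fx', 'fy', 'cx', 'cy', 'extrinsics'])
```

View pics/scene0.png

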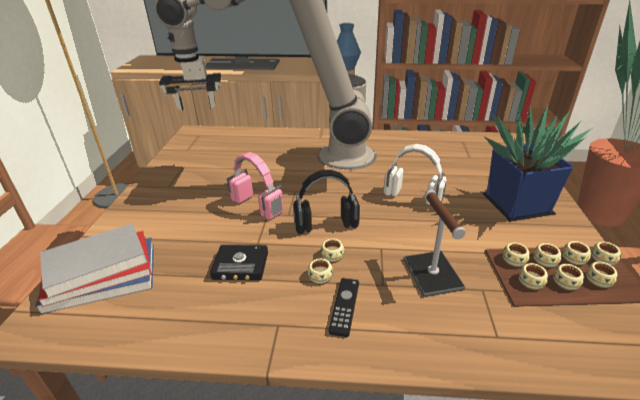

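View pics/top0.png

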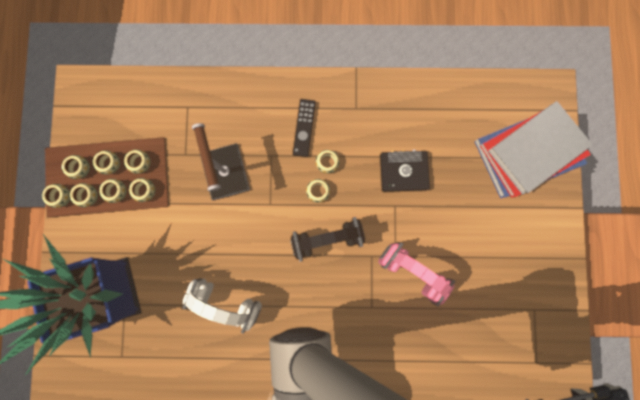

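View pics/wrist0.png

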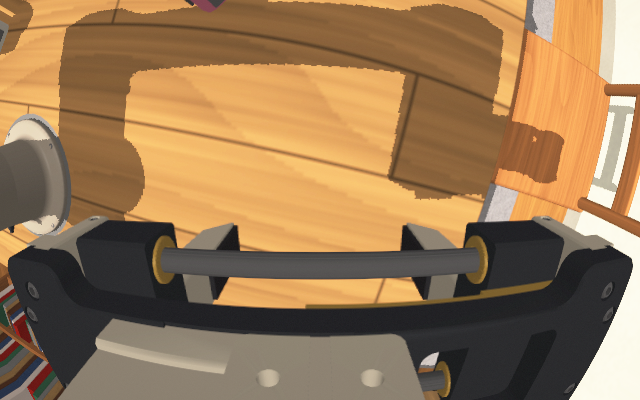

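The black headset is at scene (326,203) / top (328,238). The pink one is at top (417,275) and the white one at top (222,305). The black and grey one fits the description, so I'll enlarge it, the stand and the transmitter.

Run:
```python
import cv2
t=cv2.imread("pics/top0.png"); s=cv2.imread("pics/scene0.png")
def crop(im,x0,y0,x1,y1,k,n):
    c=cv2.resize(im[y0:y1,x0:x1],None,fx=k,fy=k,interpolation=cv2.INTER_CUBIC)
    for x in range((x0+9)//10*10,x1,10):
        cv2.putText(c,str(x),((x-x0)*k,10),0,.3,(0,0,255),1); cv2.line(c,((x-x0)*k,12),((x-x0)*k,18),(0,0,255),1)
    for y in range((y0+9)//10*10,y1,10):
        cv2.putText(c,str(y),(0,(y-y0)*k+4),0,.3,(0,0,255),1); cv2.line(c,(20,(y-y0)*k),(26,(y-y0)*k),(0,0,255),1)
    cv2.imwrite("pics/"+n,c)
crop(t,280,205,380,270,8,"c1.png")
crop(t,180,110,280,210,6,"c2.png")
crop(t,370,140,440,200,8,"c3.png")
crop(s,285,160,370,240,7,"c4.png")
crop(s,400,185,470,300,5,"c5.png")
crop(s,200,235,280,290,8,"c6.png")
```

```text
(no output)
```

View pics/c1.png

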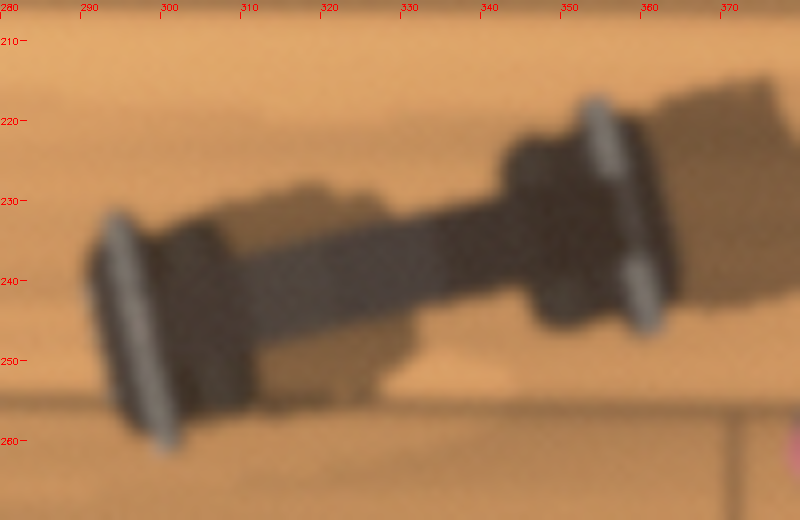

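View pics/c2.png

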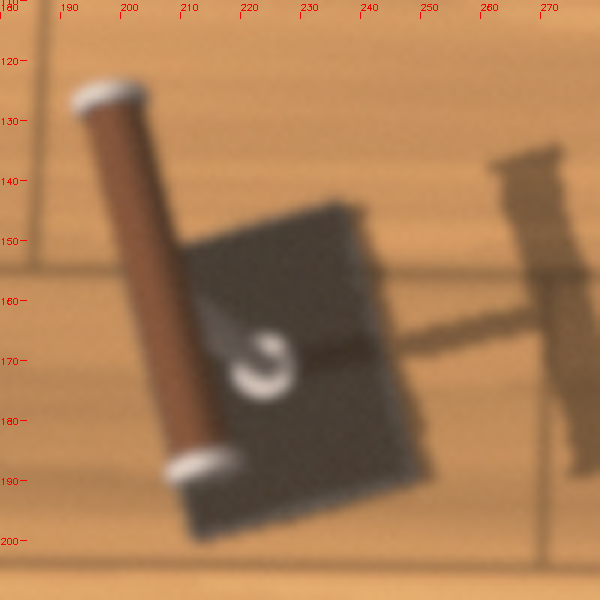

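View pics/c3.png

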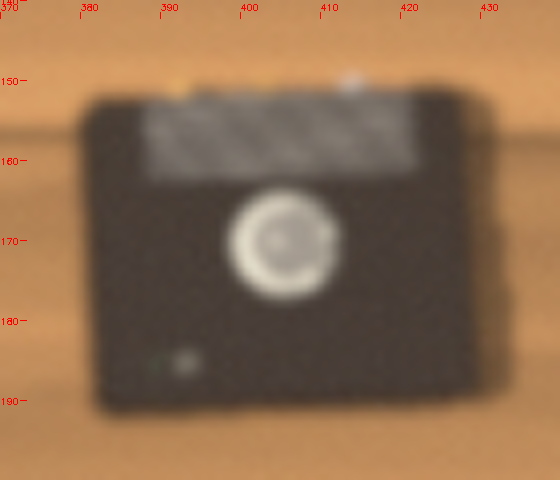

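View pics/c4.png

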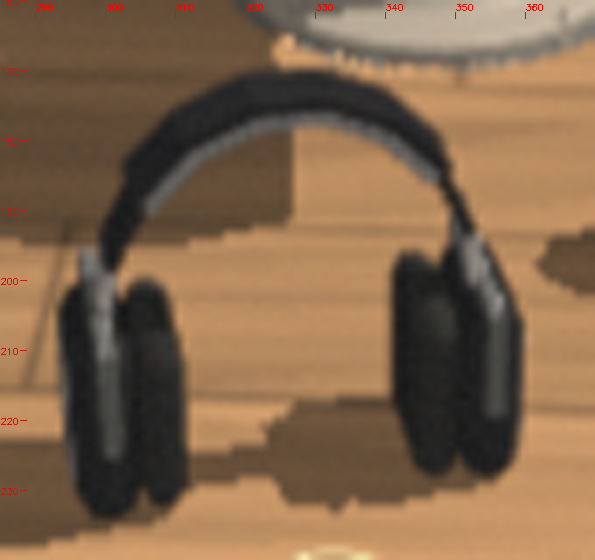

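View pics/c5.png

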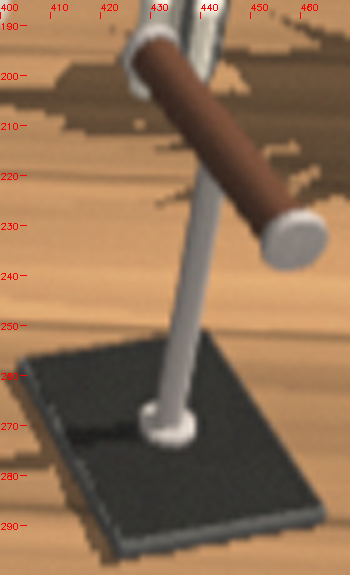

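View pics/c6.png

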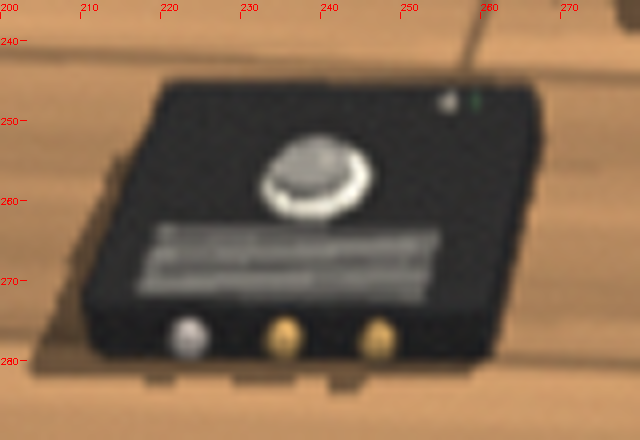

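```bash
cat > h.py <<'E'
import pickle,numpy as np,cv2
from scipy.optimize import least_squares
C={n:pickle.load(open(f"{n}0.pkl","rb")) for n in ["scene","top"]}
def proj(c,P):
    P=np.atleast_2d(P); q=P@c["extrinsics"][:3,:3].T+c["extrinsics"][:3,3]
    x,y,z=q[:,0],-q[:,1],-q[:,2]
    return np.c_[c["cx"]+c["fx"]*x/z, c["cy"]+c["fy"]*y/z]
def pose(p,L):
    L=np.atleast_2d(L); c,s=np.cos(p[2]),np.sin(p[2])
    return np.c_[p[0]+c*L[:,0]-s*L[:,1],p[1]+s*L[:,0]+c*L[:,1],L[:,2]]
def fit(obs,p0):
    f=lambda p: np.concatenate([(proj(C[n],pose(p,l))[0]-u) for n,l,u in obs])
    r=least_squares(f,p0,loss='soft_l1'); print(r.x.round(4), 'deg',np.degrees(r.x[2]).round(2)); print(r.fun.reshape(-1,2).round(1).tolist()); return r.x
E
cat > a.py <<'E'
from h import *
m=1e-3
def g(l): return np.array(l)*m
print("stand")  # x axis: toward far end (up in top image)
st=[("top",g([79,0,193]),(197,124.5)),("top",g([-79,0,193]),(212.5,188.5)),
("scene",g([79,0,193]),(459,238)),("scene",g([-79,0,193]),(428.5,197)),
("top",g([70,-55,14]),(236,144)),("top",g([-70,-55,14]),(250.5,189.5)),("top",g([-70,55,14]),(212,199)),
("scene",g([70,55,14]),(464,287)),("scene",g([70,-55,14]),(424,293)),("scene",g([-70,55,14]),(441,251)),("scene",g([-70,-55,14]),(404,257))]
S=fit(st,[.65,.25,.2])
print("box")
bx=[("top",g([0,0,40]),(404.8,170.3)),("top",g([55,65,32]),(380.5,152)),("top",g([55,-65,32]),(429,151)),("top",g([-55,65,32]),(382,191)),("top",g([-55,-65,32]),(429,190)),
("scene",g([0,0,40]),(238.5,256)),("scene",g([-55,-65,32]),(220,245)),("scene",g([-55,65,32]),(266.5,246)),("scene",g([55,-65,32]),(210,271.5)),("scene",g([55,65,32]),(261.5,273))]
B=fit(bx,[.6,-.2,0])
print("headset")
hs=[("top",g([39,92,46]),(294,232)),("top",g([-39,92,46]),(301,261)),("top",g([39,-92,46]),(353.5,217)),("top",g([-39,-92,46]),(361,246)),
("scene",g([0,0,185]),(326,171.5)),("scene",g([14,0,172]),(326,177)),
("scene",g([0,-80,0]),(301,232.5)),("scene",g([0,80,0]),(353,228))]
H=fit(hs,[.5,-.03,0.2])
im={n:cv2.resize(C[n]["frame"][:,:,::-1].copy(),None,fx=3,fy=3,interpolation=cv2.INTER_CUBIC) for n in C}
def dr(p,l,col,closed=False):
    for n in C:
        q=((proj(C[n],pose(p,g(l)))+.5)*3*8).astype(int); cv2.polylines(im[n],[q.reshape(-1,1,2).astype(np.int32)],closed,col,1,cv2.LINE_AA,3)
th=np.linspace(0,2*np.pi,40)
dr(S,[[-79,0,193],[79,0,193]],(0,255,255)); dr(S,[[70,55,14],[70,-55,14],[-70,-55,14],[-70,55,14]],(0,255,255),1)
dr(B,[[55,65,32],[55,-65,32],[-55,-65,32],[-55,65,32]],(0,255,255),1); dr(B,[[12*np.cos(a),12*np.sin(a),40] for a in th],(0,255,0),1)
for y in (95,-95,47,-47): dr(H,[[39*np.cos(a),y,46+46*np.sin(a)] for a in th],(0,255,0),1)
dr(H,[[14,-13.5,185],[14,13.5,185],[-14,13.5,185],[-14,-13.5,185]],(0,0,255),1)
dr(H,[[14,-13.5,172],[14,13.5,172],[-14,13.5,172],[-14,-13.5,172]],(255,0,255),1)
np.save("poses.npy",[S,B,H])
def c(n,x0,y0,x1,y1): return im[n][y0*3:y1*3,x0*3:x1*3]
a=c("top",180,110,440,270); cv2.imwrite("pics/o1.png",a); a=c("scene",205,160,470,300); cv2.imwrite("pics/o2.png",a)
E
python3 a.py
```

```text
stand
[0.6403 0.2476 0.284 ] deg 16.27
[[0.4, -0.6], [1.4, -0.6], [0.0, -4.0], [0.6, -2.4], [0.4, -3.2], [-1.4, -0.8], [-1.5, 0.4], [1.9, -0.7], [-0.6, 0.7], [0.1, -1.8], [-1.4, -1.8]]
box
[ 0.6408 -0.2502  0.0364] deg 2.09
[[0.6, -0.7], [-0.5, -1.0], [-1.4, -1.3], [-0.3, -0.1], [0.8, -0.4], [0.5, -1.7], [0.1, -2.5], [1.3, -2.7], [-1.4, -0.4], [-1.0, -1.0]]
headset
[ 0.4526 -0.0381  0.2339] deg 13.4
[[-5.0, 0.0], [-5.6, 0.0], [3.2, -0.3], [2.5, -0.5], [-0.1, -0.0], [0.8, 1.2], [-0.9, -4.4], [0.0, -5.6]]
```

View pics/o1.png

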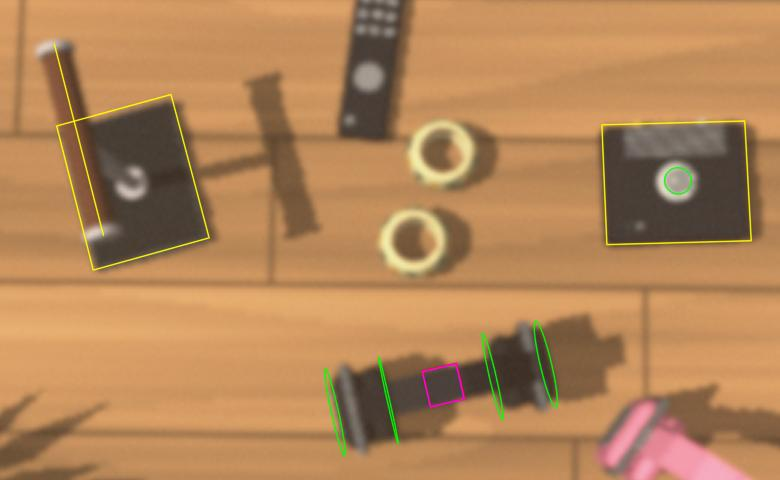

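View pics/o2.png

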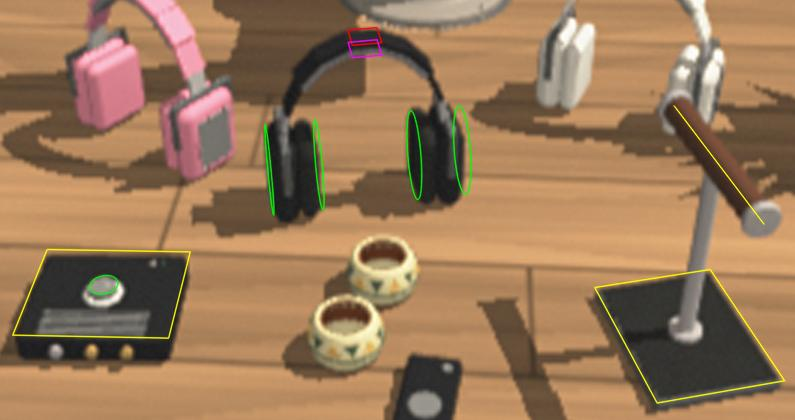

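```bash
cat > mv.py <<'E'
# usage: python3 mv.py x y z jawdeg  -> shift in tool axes and twist
import sys,numpy as np
from scipy.spatial.transform import Rotation as R
from cell import sensors
s=sensors.observe(); p=s["tool_pos"]; M=R.from_euler("xyz",s["tool_rot"]).as_matrix()
t=np.array(list(map(float,sys.argv[1:4]))); j=float(sys.argv[4])
ja=np.degrees(np.arctan2(M[1,2],M[0,2])); d=(j-ja+90)%180-90
print("t",s["time"].round(2),"p",p.round(4),"jaw",ja.round(2),"F",s["contact_force"].round(2),"open",round(s["opening"],4),"q",s["qpos"].round(2))
print("shift tool",(M.T@(t-p)).round(4)," twist",round(-d,2))
E
sed -i 's/,92,46/,77,46/g;s/,-92,46/,-77,46/g;s/g(\[0,-80,0\])/g([25,-80,0])/;s/g(\[0,80,0\])/g([25,80,0])/' a.py; python3 a.py|tail -3; python3 mv.py 0.30 -0.26 0.36 -30; python3 mv.py 0.453 -0.038 0.36 13.5
```

```text
headset
[ 0.4518 -0.0402  0.2544] deg 14.57
[[1.2, -0.2], [1.2, -0.4], [-1.9, 0.7], [-2.0, 0.4], [-0.8, -0.2], [0.1, 1.0], [-0.5, 0.9], [1.1, -1.1]]Traceback (most recent call last):
  File "mv.py", line 8, in <module>
    print("t",s["time"].round(2),"p",p.round(4),"jaw",ja.round(2),"F",s["contact_force"].round(2),"open",round(s["opening"],4),"q",s["qpos"].round(2))
              ^^^^^^^^^^^^^^^
AttributeError: 'float' object has no attribute 'round'
Traceback (most recent call last):
  File "mv.py", line 8, in <module>
    print("t",s["time"].round(2),"p",p.round(4),"jaw",ja.round(2),"F",s["contact_force"].round(2),"open",round(s["opening"],4),"q",s["qpos"].round(2))
              ^^^^^^^^^^^^^^^
AttributeError: 'float' object has no attribute 'round'
```

```bash
sed -i 's/s\["time"\].round(2)/round(s["time"],2)/' mv.py; python3 mv.py 0.30 -0.26 0.38 -30; python3 mv.py 0.452 -0.040 0.38 14.5
```

```text
t 0.15 p [ 0.1196 -0.5109  0.2512] jaw -76.83 F [-0.11 -0.23  0.65] open 0.0915 q [-1.49  0.34  1.52 -0.    1.28 -0.15]
shift tool [-0.2329 -0.1285 -0.2034]  twist -46.83
t 0.15 p [ 0.1196 -0.5109  0.2512] jaw -76.83 F [-0.11 -0.23  0.65] open 0.0915 q [-1.49  0.34  1.52 -0.    1.28 -0.15]
shift tool [-0.431  -0.1283 -0.383 ]  twist 88.67
```

Emit:
send_rows(
  motion=[
    [[-0.02, -0.04, -0.02, -6], [-0.05, -0.07, -0.045, -12], [-0.08, -0.09, -0.075, -18], [-0.11, -0.11, -0.105, -24], [-0.14, -0.12, -0.135, -30], [-0.17, -0.128, -0.16, -36], [-0.2, -0.128, -0.18, -42], [-0.23, -0.128, -0.2, -47]],
  ],
)

```text
time: 0.95
tool_pos: [0.2987, -0.2625, 0.3798]
tool_rot: [-1.571, 0.001, -2.088]
contact_force: [0.3, 0.8, -0.5]
opening: 0.0918
```

```bash
python3 mv.py 0.452 -0.040 0.38 14.5
```

```text
t 0.95 p [ 0.2987 -0.2625  0.3798] jaw -29.61 F [ 0.26  0.83 -0.52] open 0.0918 q [-0.91  0.02  1.57  0.    1.55 -0.4 ]
shift tool [-0.2692 -0.      0.0234]  twist -44.11
```

Emit:
send_rows(
  motion=[
    [[-0.04, 0, 0.003, -7], [-0.08, 0, 0.006, -14], [-0.12, 0, 0.01, -21], [-0.16, 0, 0.014, -28], [-0.2, 0, 0.018, -35], [-0.24, 0, 0.021, -41], [-0.269, 0, 0.023, -44], [-0.269, 0, 0.023, -44]],
  ],
)

```text
time: 1.75
tool_pos: [0.4526, -0.0375, 0.3793]
tool_rot: [-1.571, 0.002, -1.314]
contact_force: [-1.1, -0.7, 0.9]
opening: 0.0917
```

```bash
python3 mv.py 0.452 -0.040 0.2 14.5
python3 - <<'E'
from cell import read_camera
import cv2,pickle
c=read_camera("wrist"); pickle.dump(c,open("wrist1.pkl","wb")); cv2.imwrite("pics/w1.png",c["frame"][:,:,::-1])
E
```

```text
t 1.75 p [ 0.4526 -0.0375  0.3793] jaw 14.7 F [-1.14 -0.7   0.86] open 0.0917 q [-0.25  0.14  1.45  0.    1.56 -0.51]
shift tool [ 0.0026  0.1793 -0.0013]  twist 0.2
```

View pics/w1.png

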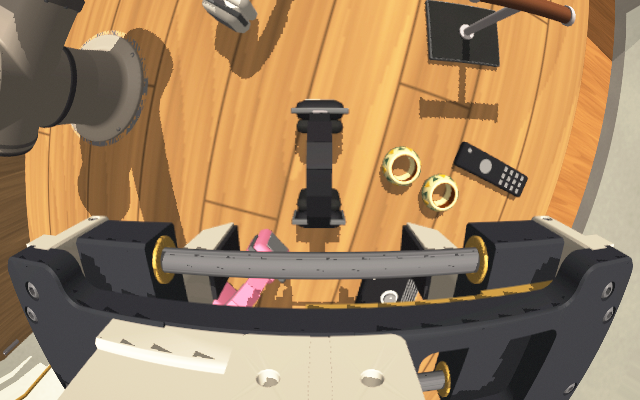

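The wrist view shows the black headset at (320,163), with its band nearly aligned to the tool. I'll measure it up close.

```bash
cat >> h.py <<'E'
def wray(c,u):
    d=np.array([u[0]-c["cx"],u[1]-c["cy"]]); r=np.hypot(*d); th=r/c["fx"]
    v=np.array([np.sin(th)*d[0]/r,-np.sin(th)*d[1]/r,-np.cos(th)]); E=c["extrinsics"]
    return -E[:3,:3].T@E[:3,3], E[:3,:3].T@v
def wz(c,u,z):
    o,d=wray(c,u); return o+d*(z-o[2])/d[2]
def wproj(c,P):
    E=c["extrinsics"]; q=np.atleast_2d(P)@E[:3,:3].T+E[:3,3]; x,y,z=q[:,0],-q[:,1],-q[:,2]; r=np.hypot(x,y); k=c["fx"]*np.arctan2(r,z)/r
    return np.c_[c["cx"]+k*x,c["cy"]+k*y]
def grid(im,x0,y0,x1,y1,k,n):
    c=cv2.resize(im[y0:y1,x0:x1],None,fx=k,fy=k,interpolation=cv2.INTER_CUBIC)
    for x in range((x0+9)//10*10,x1,10):
        cv2.putText(c,str(x),((x-x0)*k,10),0,.3,(0,0,255),1); cv2.line(c,((x-x0)*k,12),((x-x0)*k,18),(0,0,255),1)
    for y in range((y0+9)//10*10,y1,10):
        cv2.putText(c,str(y),(0,(y-y0)*k+4),0,.3,(0,0,255),1); cv2.line(c,(20,(y-y0)*k),(26,(y-y0)*k),(0,0,255),1)
    cv2.imwrite("pics/"+n,c)
E
python3 - <<'E'
from h import *
im=cv2.imread("pics/w1.png"); grid(im,280,90,360,240,4,"w1c.png"); grid(im,415,0,590,80,4,"w1s.png")
c=pickle.load(open("wrist1.pkl","rb"))
S,B,H=np.load("poses.npy")
print(wproj(c,pose(H,[[0,0,.185],[.014,0,.185],[-.014,0,.185],[0,.095,.046],[0,-.095,.046]])).round(1))
print(wproj(c,pose(S,[[-.079,0,.193],[.079,0,.193],[0,0,.014]])).round(1), wproj(c,pose(B,[0,0,.04])))
E
```

```text
[[317.8 182.2]
 [330.7 182.3]
 [304.9 182.2]
 [318.5 100.2]
 [318.3 221.9]]
[[472.5  -9. ]
 [569.   17.2]
 [466.5  32.6]] [[388.90762962 299.46254661]]
```

View pics/w1c.png

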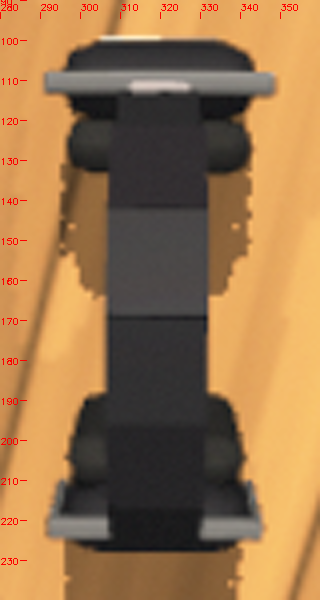

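View pics/w1s.png

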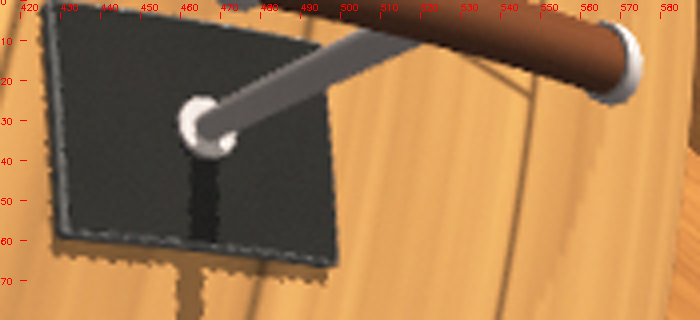

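The crown facet reads (319,182.5) against a predicted (317.8,182.2). The stand's collar and post also match to about 2 px, so the poses are good. Descending.

Emit:
send_rows(
  motion=[
    [[0.003, 0.03, 0, 0], [0.003, 0.06, 0, 0], [0.003, 0.09, 0, 0], [0.003, 0.12, 0, 0], [0.003, 0.145, 0, 0], [0.003, 0.16, 0, 0], [0.003, 0.168, 0, 0], [0.003, 0.168, 0, 0]],
  ],
  gripper=1,
  grip_force=20,
)

```text
time: 2.6
tool_pos: [0.4518, -0.0423, 0.2108]
tool_rot: [-1.573, 0.002, -1.318]
contact_force: [-0.9, 0.8, 0.2]
opening: 0.0918
```

```bash
python3 mv.py 0.453 -0.040 0.201 14.6
```

```text
t 2.6 p [ 0.4518 -0.0423  0.2108] jaw 14.47 F [-0.88  0.79  0.24] open 0.0918 q [-0.26  0.25  1.77  0.    1.12 -0.52]
shift tool [-0.0019  0.0098  0.0018]  twist -0.13
```

Emit:
send_rows(
  motion=[
    [[-0.001, 0.004, 0, 0], [-0.002, 0.008, 0.001, 0], [-0.002, 0.01, 0.001, 0], [-0.002, 0.01, 0.001, 0]],
  ],
)

```text
time: 3.0
tool_pos: [0.4522, -0.04, 0.2008]
tool_rot: [-1.573, 0.001, -1.318]
contact_force: [-0.4, -0.2, 0.0]
opening: 0.0916
```

```bash
for i in 1 2 ; do python3 mv.py 0.453 -0.040 0.201 14.6; done
python3 - <<'E'
from cell import read_camera
import cv2,pickle
from h import *
c=read_camera("wrist"); cv2.imwrite("pics/w2.png",c["frame"][:,:,::-1])
print(wproj(c,[[.453,-.04,.185]]))
c=read_camera("scene"); grid(np.ascontiguousarray(c["frame"][:,:,::-1]),260,60,400,240,4,"s2.png")
E
```

```text
t 3.0 p [ 0.4522 -0.04    0.2008] jaw 14.48 F [-0.41 -0.22  0.03] open 0.0916 q [-0.26  0.27  1.79  0.    1.09 -0.51]
shift tool [ 0.0002 -0.0002  0.0007]  twist -0.12
t 3.0 p [ 0.4522 -0.04    0.2008] jaw 14.48 F [-0.41 -0.22  0.03] open 0.0916 q [-0.26  0.27  1.79  0.    1.09 -0.51]
shift tool [ 0.0002 -0.0002  0.0007]  twist -0.12
[[320.11058516 250.14084267]]
```

View pics/w2.png

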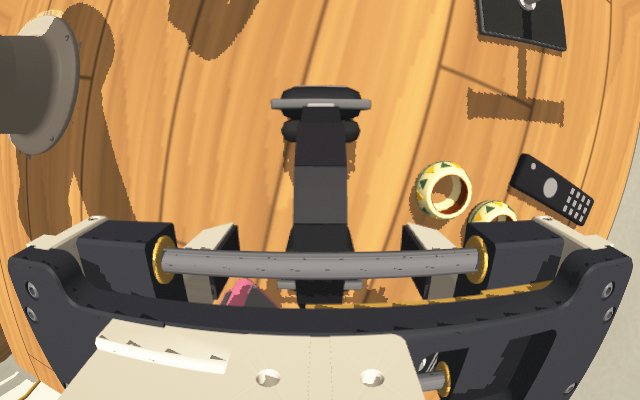

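View pics/s2.png

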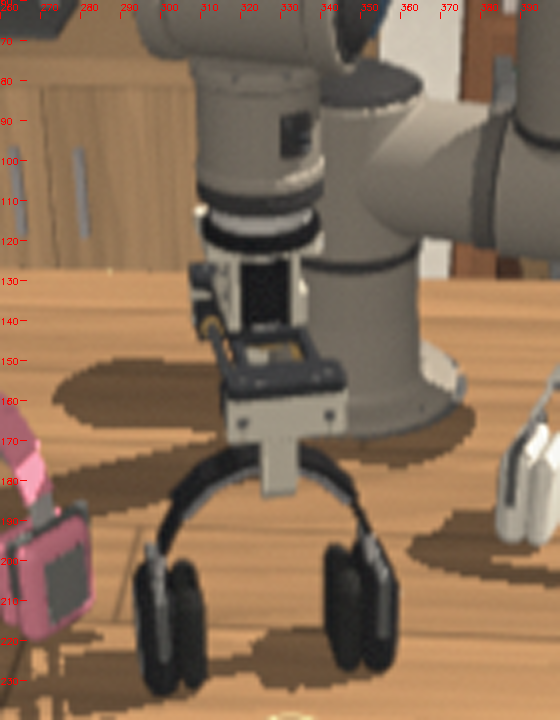

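The finger sits at scene col 327, centred over the crown (327). Closing.

Emit:
send_rows(
  motion=[
    [[0, 0, 0, 0], [0, 0, 0, 0], [0, 0, 0, 0], [0, 0, 0, 0], [0, 0, 0, 0], [0, 0, 0, 0], [0, 0, 0, 0], [0, 0, 0, 0]],
  ],
  gripper=0,
  grip_force=25,
)

```text
time: 3.9
tool_pos: [0.4523, -0.04, 0.201]
tool_rot: [-1.573, 0.001, -1.318]
contact_force: [-0.4, 0.4, -0.6]
opening: 0.0327
```

Emit:
send_rows(
  motion=[
    [[0, 0, 0, 0], [0, 0, 0, 0], [0, -0.003, 0, 0], [0, -0.008, 0, 0], [0, -0.015, 0, 0], [0, -0.02, 0, 0], [0, -0.02, 0, 0]],
  ],
)

```text
time: 4.6
tool_pos: [0.4529, -0.0402, 0.222]
tool_rot: [-1.571, 0.0, -1.318]
contact_force: [-0.0, 0.4, -3.6]
opening: 0.0278
```

```bash
python3 mv.py 0.64 0.248 0.43 16.3
python3 - <<'E'
from cell import read_camera
from h import *
c=read_camera("scene"); grid(np.ascontiguousarray(c["frame"][:,:,::-1]),260,120,400,240,5,"s3.png")
E
```

```text
t 4.6 p [ 0.4529 -0.0402  0.222 ] jaw 14.48 F [-0.03  0.37 -3.56] open 0.0278 q [-0.26  0.24  1.75  0.    1.15 -0.51]
shift tool [-0.2323 -0.208   0.2532]  twist -1.82
```

View pics/s3.png

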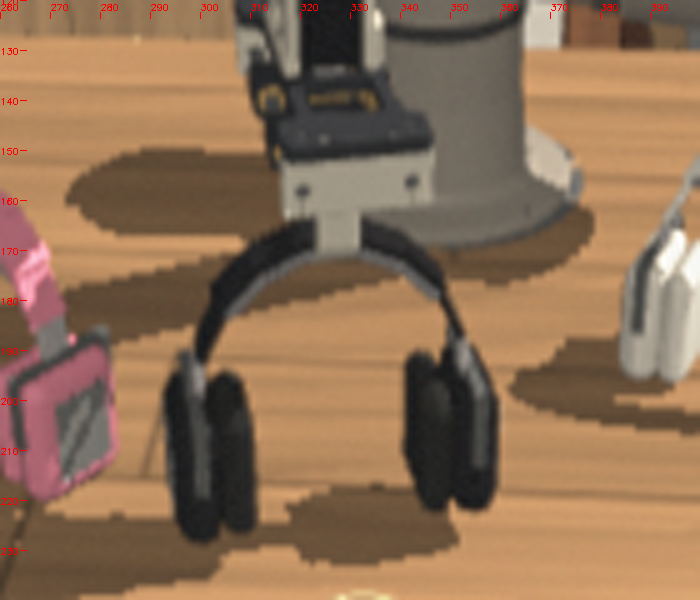

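```bash
python3 mv.py 0.502 0.207 0.266 16.3
```

```text
t 4.65 p [ 0.4526 -0.0401  0.2215] jaw 14.48 F [ 0.08  0.06 -2.52] open 0.0279 q [-0.26  0.24  1.75  0.    1.14 -0.51]
shift tool [-0.2269 -0.0444  0.1096]  twist -1.82
```

Emit:
send_rows(
  motion=[
    [[0, -0.01, 0, 0], [-0.005, -0.025, 0.002, 0], [-0.018, -0.037, 0.008, -0.3], [-0.036, -0.044, 0.016, -0.6], [-0.056, -0.044, 0.026, -0.9], [-0.078, -0.044, 0.037, -1.2], [-0.1, -0.044, 0.048, -1.5], [-0.12, -0.044, 0.058, -1.8]],
  ],
)

```text
time: 5.45
tool_pos: [0.4789, 0.0917, 0.2661]
tool_rot: [-1.571, 0.001, -1.286]
contact_force: [-0.8, -0.7, -2.6]
opening: 0.0275
```

```bash
python3 mv.py 0.502 0.207 0.266 16.3
```

```text
t 5.45 p [0.4789 0.0917 0.2661] jaw 16.3 F [-0.76 -0.69 -2.6 ] open 0.0275 q [ 0.03  0.26  1.6   0.    1.28 -0.25]
shift tool [-1.042e-01  1.000e-04  5.450e-02]  twist 0.0
```

Emit:
send_rows(
  motion=[
    [[-0.018, 0, 0.009, 0], [-0.036, 0, 0.019, 0], [-0.054, 0, 0.028, 0], [-0.072, 0, 0.037, 0], [-0.088, 0, 0.046, 0], [-0.099, 0, 0.052, 0], [-0.104, 0, 0.0545, 0], [-0.104, 0, 0.0545, 0]],
  ],
)

```text
time: 6.25
tool_pos: [0.502, 0.2071, 0.2661]
tool_rot: [-1.572, 0.001, -1.285]
contact_force: [-0.9, -0.4, -1.8]
opening: 0.0276
```

```bash
python3 mv.py 0.64 0.2475 0.266 16.3
python3 - <<'E'
from cell import read_camera
from h import *
for n in("scene","top","wrist"):
    c=read_camera(n); cv2.imwrite(f"pics/{n}4.png",c["frame"][:,:,::-1]); pickle.dump(c,open(n+"4.pkl","wb"))
grid(cv2.imread("pics/scene4.png"),340,110,490,300,4,"s4c.png")
grid(cv2.imread("pics/wrist4.png"),260,40,420,290,3,"w4c.png")
grid(cv2.imread("pics/top4.png"),170,100,300,250,4,"t4c.png")
E
```

```text
t 6.25 p [0.502  0.2071 0.2661] jaw 16.35 F [-0.87 -0.44 -1.8 ] open 0.0276 q [ 0.25  0.36  1.45  0.    1.33 -0.04]
shift tool [ 1.000e-04 -0.000e+00  1.438e-01]  twist 0.05
```

View pics/s4c.png

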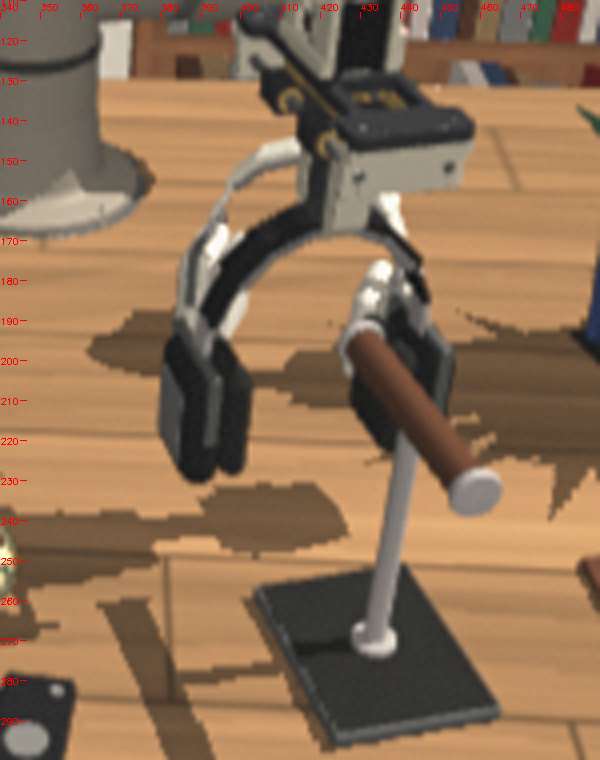

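View pics/wrist4.png

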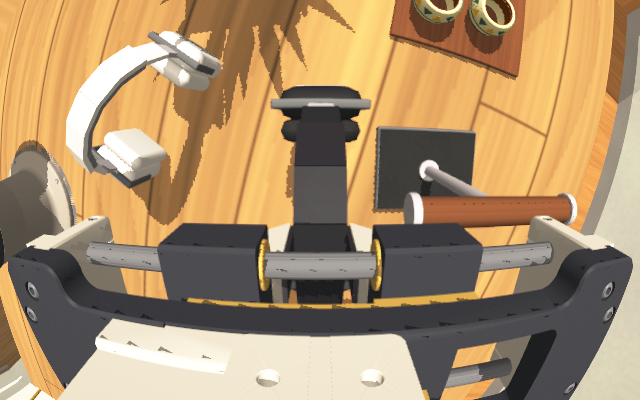

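View pics/t4c.png

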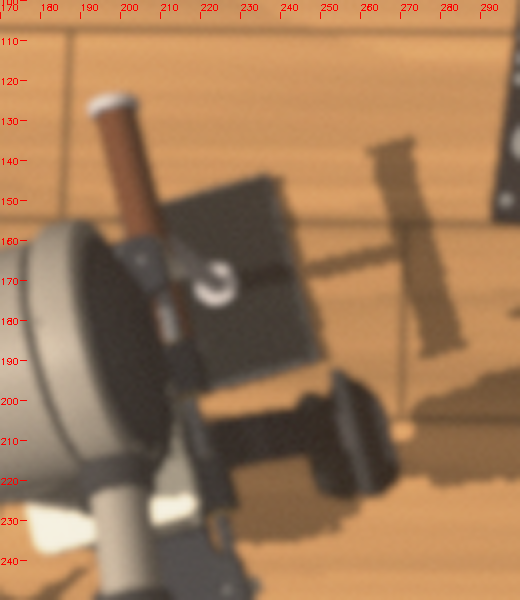

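Run:
```python
from h import *
c=pickle.load(open("wrist4.pkl","rb")); S=np.load("poses.npy")[0]
grid(cv2.imread("pics/wrist4.png"),365,110,595,240,3,"w4c.png")
print(wproj(c,pose(S,[[-.079,0,.193],[-.079,0,.208],[.079,0,.193],[0,0,.014],[-.07,.055,.014],[-.07,-.055,.014],[.07,.055,.014]])).round(1))
```

```text
[[409.7 213.7]
 [415.6 220.6]
 [567.2 210.1]
 [429.2 170.8]
 [379.1 126.9]
 [375.9 211.1]
 [478.  132.1]]
```

View pics/w4c.png

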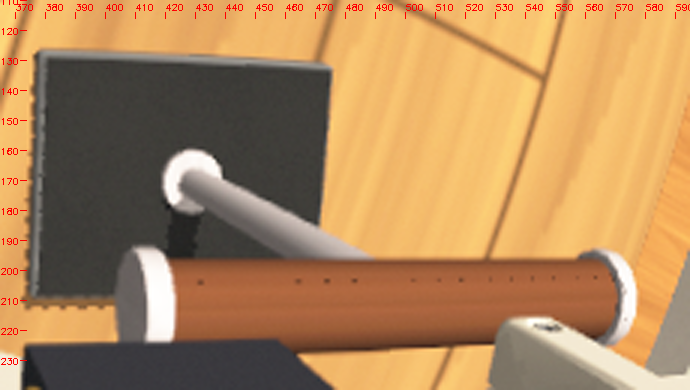

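Emit:
send_rows(
  motion=[
    [[0, 0, 0.01, 0], [0, 0, 0.03, 0], [0, 0, 0.052, 0], [0, 0, 0.076, 0], [0, 0, 0.1, 0], [0, 0, 0.122, 0], [0, 0, 0.138, 0], [0, 0, 0.144, 0]],
  ],
)

```text
time: 7.2
tool_pos: [0.6418, 0.2461, 0.265]
tool_rot: [-1.572, 0.0, -1.288]
contact_force: [-0.3, -0.2, -2.2]
opening: 0.0275
```

Emit:
send_rows(
  motion=[
    [[0, 0, 0, 0], [0, 0, 0, 0]],
  ],
)

```text
time: 7.4
tool_pos: [0.6416, 0.2457, 0.2647]
tool_rot: [-1.573, 0.0, -1.288]
contact_force: [0.0, -0.1, -2.4]
opening: 0.0278
```

```bash
python3 mv.py 0.64 0.2475 0.235 16.3
python3 - <<'E'
from cell import read_camera
from h import *
for n in("scene","top","wrist"):
    c=read_camera(n); cv2.imwrite(f"pics/{n}5.png",c["frame"][:,:,::-1]); pickle.dump(c,open(n+"5.pkl","wb"))
grid(cv2.imread("pics/scene5.png"),370,130,520,300,4,"s5c.png")
grid(cv2.imread("pics/top5.png"),150,100,300,250,4,"t5c.png")
E
```

```text
t 7.4 p [0.6416 0.2457 0.2647] jaw 16.2 F [ 0.05 -0.09 -2.36] open 0.0278 q [ 0.25  0.65  0.98  0.    1.52 -0.03]
shift tool [-0.0022  0.0297 -0.0009]  twist -0.1
```

View pics/s5c.png

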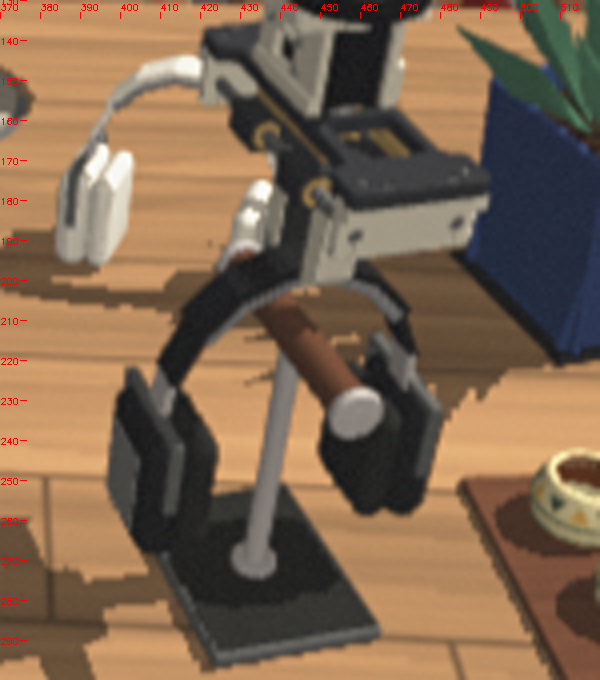

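View pics/wrist5.png

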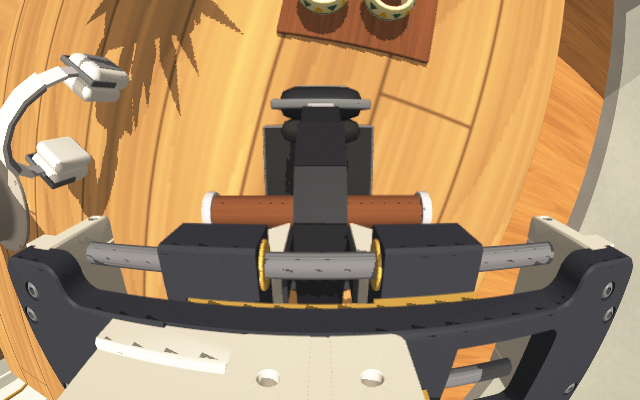

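Emit:
send_rows(
  motion=[
    [[-0.001, 0.004, -0.001, 0], [-0.002, 0.009, -0.001, 0], [-0.002, 0.014, -0.001, 0], [-0.002, 0.019, -0.001, 0], [-0.002, 0.023, -0.001, 0], [-0.002, 0.025, -0.001, 0], [-0.002, 0.025, -0.001, 0]],
  ],
)

```text
time: 8.25
tool_pos: [0.6397, 0.2476, 0.24]
tool_rot: [-1.573, 0.0, -1.288]
contact_force: [-0.4, 0.3, -2.9]
opening: 0.0276
```

```bash
python3 mv.py 0.64 0.2475 0.233 16.3
```

```text
t 8.25 p [0.6397 0.2476 0.24  ] jaw 16.22 F [-0.38  0.29 -2.87] open 0.0276 q [ 0.26  0.66  1.03  0.    1.46 -0.03]
shift tool [0.0002 0.007  0.0003]  twist -0.08
```

Emit:
send_rows(
  motion=[
    [[0, 0.001, 0, 0], [0, 0.002, 0, 0], [0, 0.003, 0, 0], [0, 0.004, 0, 0], [0, 0.005, 0, 0], [0, 0.005, 0, 0]],
  ],
)

```text
time: 8.85
tool_pos: [0.6396, 0.2475, 0.2348]
tool_rot: [-1.573, 0.0, -1.288]
contact_force: [-1.1, -0.5, -2.4]
opening: 0.0274
```

Emit:
send_rows(
  motion=[
    [[0, 0.0005, 0, 0], [0, 0.001, 0, 0], [0, 0.001, 0, 0], [0, 0.001, 0, 0]],
  ],
)

```text
time: 9.25
tool_pos: [0.6396, 0.2475, 0.234]
tool_rot: [-1.573, 0.0, -1.288]
contact_force: [-1.0, 0.6, -1.0]
opening: 0.0279
```

Emit:
send_rows(
  motion=[
    [[0, 0.0005, 0, 0], [0, 0.001, 0, 0], [0, 0.001, 0, 0], [0, 0.001, 0, 0]],
  ],
)

```text
time: 9.65
tool_pos: [0.6396, 0.2475, 0.2339]
tool_rot: [-1.572, 0.0, -1.288]
contact_force: [-3.9, -0.9, 5.3]
opening: 0.0278
```

```bash
python3 mv.py 0.64 0.2475 0.233 16.3
python3 - <<'E'
from cell import read_camera
from h import *
for n in("scene","wrist"):
    c=read_camera(n); cv2.imwrite(f"pics/{n}6.png",c["frame"][:,:,::-1])
grid(cv2.imread("pics/scene6.png"),380,150,500,290,5,"s6c.png")
E
```

```text
t 9.65 p [0.6396 0.2475 0.2339] jaw 16.21 F [-3.88 -0.95  5.26] open 0.0278 q [ 0.26  0.66  1.04  0.    1.44 -0.03]
shift tool [0.0001 0.0009 0.0003]  twist -0.09
```

View pics/s6c.png

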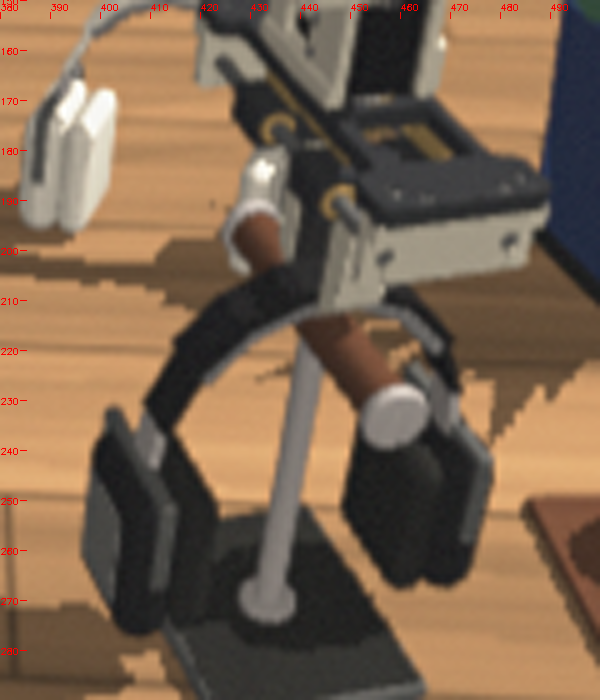

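Contact: the vertical force went from −2.9 N to +5.3 N, so the band is on the bar. Easing slightly and releasing.

Emit:
send_rows(
  motion=[
    [[0, -0.0005, 0, 0], [0, -0.0005, 0, 0], [0, -0.0005, 0, 0]],
  ],
)

```text
time: 10.05
tool_pos: [0.6397, 0.2476, 0.234]
tool_rot: [-1.572, 0.0, -1.288]
contact_force: [-0.4, 0.4, -1.6]
opening: 0.0276
```

Emit:
send_rows(
  motion=[
    [[0, 0, 0, 0], [0, 0, 0, 0], [0, 0, 0, 0], [0, 0, 0, 0], [0, 0, 0, 0], [0, 0, 0, 0]],
  ],
  gripper=0.6,
)

```text
time: 10.65
tool_pos: [0.6397, 0.2476, 0.2341]
tool_rot: [-1.572, 0.0, -1.288]
contact_force: [-0.2, 0.3, 0.1]
opening: 0.0553
```

```bash
python3 mv.py 0.64 0.2475 0.233 16.3
python3 - <<'E'
from cell import read_camera
from h import *
for n in("scene","wrist"):
    c=read_camera(n); cv2.imwrite(f"pics/{n}7.png",c["frame"][:,:,::-1])
grid(cv2.imread("pics/scene7.png"),380,150,500,290,5,"s7c.png")
E
```

```text
t 10.65 p [0.6397 0.2476 0.2341] jaw 16.22 F [-0.18  0.33  0.06] open 0.0553 q [ 0.26  0.66  1.04  0.    1.44 -0.03]
shift tool [0.0001 0.0011 0.0002]  twist -0.08
```

View pics/s7c.png

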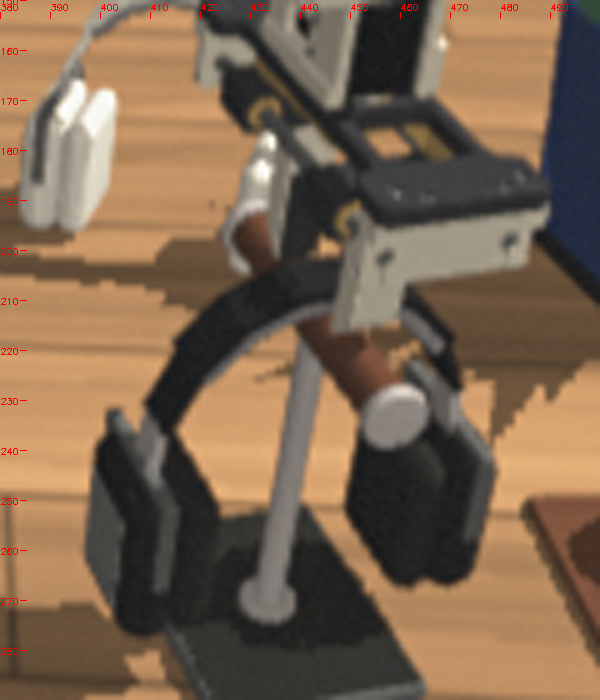

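View pics/wrist7.png

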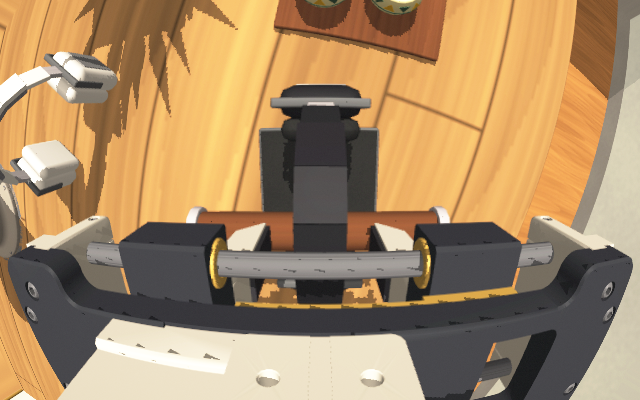

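Emit:
send_rows(
  motion=[
    [[0, -0.005, 0, 0], [0, -0.015, 0, 0], [0, -0.035, 0, 0], [0, -0.06, 0, 0], [0, -0.085, 0, 0], [0, -0.1, 0, 0], [0, -0.1, 0, 0]],
  ],
)

```text
time: 11.45
tool_pos: [0.6406, 0.2477, 0.3379]
tool_rot: [-1.565, 0.0, -1.288]
contact_force: [0.2, -0.9, 0.3]
opening: 0.0554
```

```bash
python3 mv.py 0.641 -0.25 0.30 2
python3 - <<'E'
from cell import read_camera
from h import *
for n in("scene","wrist"):
    c=read_camera(n); cv2.imwrite(f"pics/{n}8.png",c["frame"][:,:,::-1])
grid(cv2.imread("pics/scene8.png"),380,150,500,290,5,"s8c.png")
E
```

```text
t 11.45 p [0.6406 0.2477 0.3379] jaw 16.22 F [ 0.16 -0.87  0.32] open 0.0554 q [ 0.26  0.63  0.82  0.    1.69 -0.03]
shift tool [ 0.4781  0.037  -0.1388]  twist 14.22
```

View pics/s8c.png

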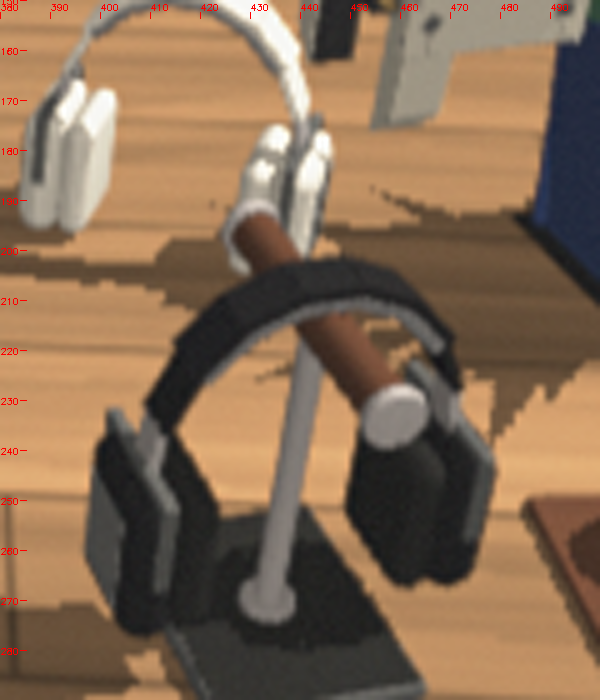

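View pics/wrist8.png

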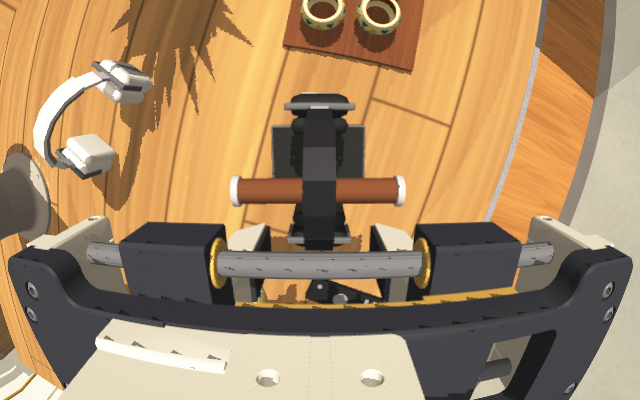

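The headset hangs squarely and centred on the bar. In the wrist view the collars are at 236 and 402, and the band is at 319. Moving on to the transmitter.

Emit:
send_rows(
  motion=[
    [[0.02, 0, -0.006, 0], [0.055, 0, -0.016, 0], [0.095, 0, -0.028, 1], [0.135, 0, -0.04, 2], [0.175, 0, -0.051, 3], [0.215, 0, -0.062, 4], [0.255, 0, -0.074, 5], [0.295, 0, -0.086, 6]],
  ],
  gripper=0,
)

```text
time: 12.35
tool_pos: [0.6389, -0.0613, 0.3326]
tool_rot: [-1.574, 0.001, -1.393]
contact_force: [-0.1, -0.2, -1.2]
opening: 0.0006
```

```bash
python3 mv.py 0.641 -0.25 0.25 2
```

```text
t 12.35 p [ 0.6389 -0.0613  0.3326] jaw 10.18 F [-0.12 -0.23 -1.22] open 0.0006 q [-0.21  0.53  1.    0.    1.61 -0.39]
shift tool [ 0.1862  0.0825 -0.031 ]  twist 8.18
```

Emit:
send_rows(
  motion=[
    [[0.03, 0.005, -0.005, 1], [0.065, 0.02, -0.011, 2], [0.1, 0.04, -0.017, 4], [0.135, 0.06, -0.023, 6], [0.165, 0.075, -0.028, 7], [0.18, 0.0825, -0.03, 8], [0.186, 0.0825, -0.031, 8], [0.186, 0.0825, -0.031, 8]],
  ],
)

```text
time: 13.15
tool_pos: [0.6411, -0.2496, 0.2501]
tool_rot: [-1.574, 0.001, -1.533]
contact_force: [-0.2, -0.0, 0.1]
opening: 0.0009
```

```bash
python3 mv.py 0.641 -0.25 0.067 2
python3 - <<'E'
from cell import read_camera
from h import *
S,B,H=np.load("poses.npy")
c=read_camera("wrist"); cv2.imwrite("pics/wrist9.png",c["frame"][:,:,::-1]); pickle.dump(c,open("wrist9.pkl","wb"))
print(wproj(c,pose(B,[[0,0,.04],[.055,.065,.032],[-.055,.065,.032]])).round(1))
grid(cv2.imread("pics/wrist9.png"),220,100,420,280,4,"w9c.png")
E
```

```text
t 13.15 p [ 0.6411 -0.2496  0.2501] jaw 2.18 F [-0.19 -0.03  0.09] open 0.0009 q [-0.48  0.66  1.   -0.    1.49 -0.52]
shift tool [0.0006 0.1831 0.0004]  twist 0.18
[[319.7 177.6]
 [368.4 120.4]
 [271.3 120.2]]
```

View pics/w9c.png

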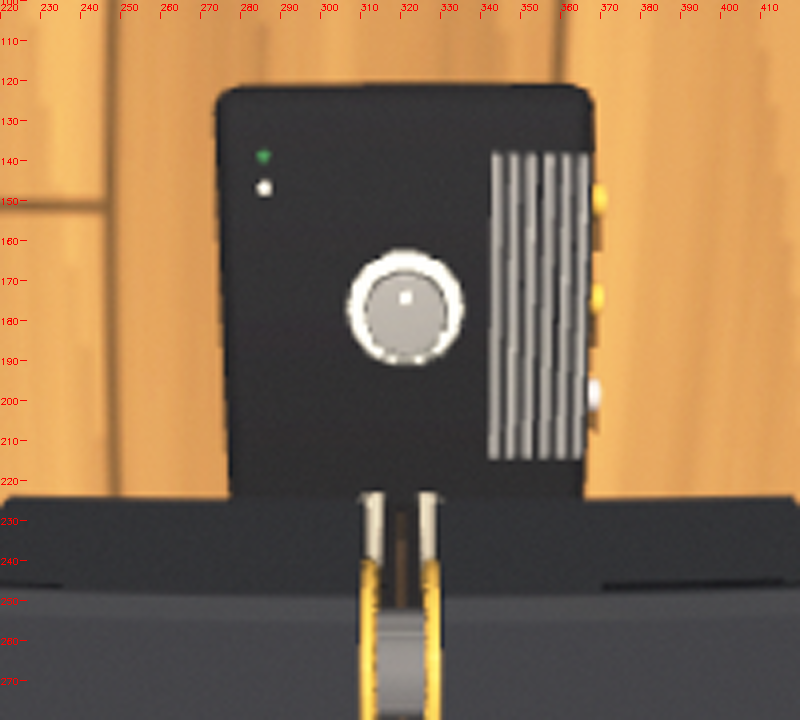

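Emit:
send_rows(
  motion=[
    [[0, 0.02, 0, 0], [0, 0.05, 0, 0], [0, 0.08, 0, 0], [0, 0.11, 0, 0], [0, 0.14, 0, 0], [0, 0.16, 0, 0], [0, 0.172, 0, 0], [0, 0.175, 0, 0]],
  ],
)

```text
time: 14.0
tool_pos: [0.6412, -0.2473, 0.0753]
tool_rot: [-1.574, 0.002, -1.53]
contact_force: [-0.0, -0.2, 0.5]
opening: 0.0005
```

Emit:
send_rows(
  motion=[
    [[0, 0.002, 0, 0], [0, 0.004, 0, 0], [0, 0.006, 0, 0], [0, 0.008, 0, 0], [0, 0.009, 0, 0], [0, 0.009, 0, 0], [0, 0.009, 0, 0]],
  ],
)

```text
time: 14.7
tool_pos: [0.6412, -0.2474, 0.0664]
tool_rot: [-1.574, 0.002, -1.53]
contact_force: [-0.1, -0.3, -0.3]
opening: 0.0006
```

```bash
python3 mv.py 0.641 -0.25 0.0595 2
python3 - <<'E'
from cell import read_camera
from h import *
c=read_camera("scene"); grid(np.ascontiguousarray(c["frame"][:,:,::-1]),190,180,290,290,6,"s9c.png")
E
```

```text
t 14.7 p [ 0.6412 -0.2474  0.0664] jaw 2.32 F [-0.11 -0.31 -0.29] open 0.0006 q [-0.48  0.81  1.23 -0.    1.11 -0.52]
shift tool [ 0.0026  0.0069 -0.0003]  twist 0.32
```

View pics/s9c.png

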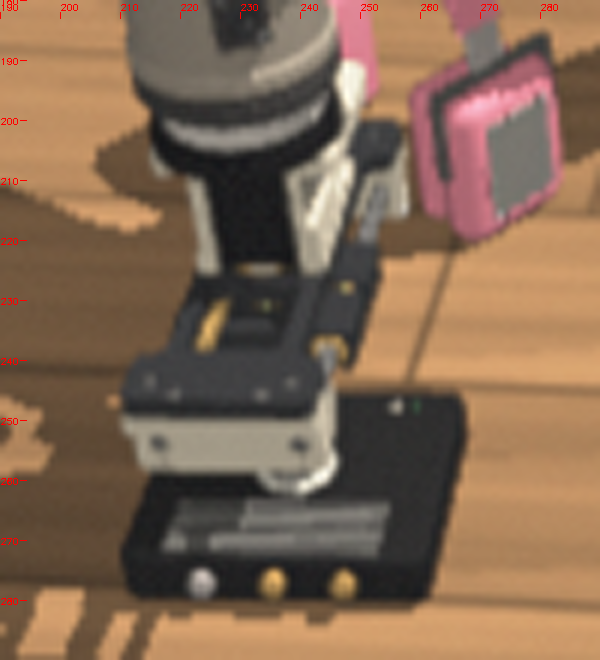

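Emit:
send_rows(
  motion=[
    [[0.001, 0, 0, 0], [0.002, 0.001, 0, 0], [0.0025, 0.002, 0, 0], [0.0025, 0.003, 0, 0], [0.0025, 0.004, 0, 0], [0.0025, 0.0045, 0, 0]],
  ],
)

```text
time: 15.35
tool_pos: [0.6414, -0.2499, 0.062]
tool_rot: [-1.573, 0.001, -1.53]
contact_force: [-0.1, 0.4, 2.1]
opening: 0.0004
```

Emit:
send_rows(
  motion=[
    [[0, 0.0005, 0, 0], [0, 0.001, 0, 0], [0, 0.0015, 0, 0], [0, 0.002, 0, 0], [0, 0.002, 0, 0]],
  ],
)

```text
time: 15.85
tool_pos: [0.6414, -0.2499, 0.0603]
tool_rot: [-1.573, 0.001, -1.53]
contact_force: [-1.3, 0.6, 4.6]
opening: 0.0001
```

Nearly at the bottom. Pressing a little further to confirm the stop.

Emit:
send_rows(
  motion=[
    [[0, 0.0005, 0, 0], [0, 0.001, 0, 0], [0, 0.0013, 0, 0], [0, 0.0013, 0, 0], [0, 0.0013, 0, 0]],
  ],
)

```text
time: 16.35
tool_pos: [0.6414, -0.25, 0.0602]
tool_rot: [-1.573, 0.001, -1.53]
contact_force: [-3.5, 1.4, 10.2]
opening: 0.0007
```

```bash
python3 mv.py 0.641 -0.25 0.0595 2
```

```text
t 16.35 p [ 0.6414 -0.25    0.0602] jaw 2.32 F [-3.53  1.44 10.21] open 0.0007 q [-0.48  0.82  1.23 -0.    1.09 -0.52]
shift tool [ 0.      0.0007 -0.0004]  twist 0.32
```

The key is at its hard stop: TCP at 0.0602 m, force up to 10 N with no further travel. Releasing upward.

Emit:
send_rows(
  motion=[
    [[0, -0.004, 0, 0], [0, -0.01, 0, 0], [0, -0.03, 0, 0], [0, -0.06, 0, 0], [0, -0.09, 0, 0], [0, -0.12, 0, 0], [0, -0.14, 0, 0], [0, -0.15, 0, 0]],
  ],
)

```text
time: 17.15
tool_pos: [0.6423, -0.2504, 0.2124]
tool_rot: [-1.57, -0.001, -1.53]
contact_force: [-0.1, 0.2, 0.5]
opening: 0.0006
```

Emit:
send_rows(
  motion=[
    [[0, -0.015, 0, 0], [0, -0.03, 0, 0], [0, -0.04, 0, 0], [0, -0.04, 0, 0], [0, -0.04, 0, 0]],
  ],
)

```text
time: 17.65
tool_pos: [0.642, -0.2503, 0.2514]
tool_rot: [-1.571, -0.0, -1.53]
contact_force: [0.6, 0.2, -0.8]
opening: 0.0002
```

```bash
python3 mv.py 0.641 -0.25 0.25 2
python3 - <<'E'
from cell import read_camera
from h import *
c=read_camera("wrist"); cv2.imwrite("pics/wristA.png",c["frame"][:,:,::-1]); grid(cv2.imread("pics/wristA.png"),220,100,420,280,4,"wAc.png")
c=read_camera("scene"); cv2.imwrite("pics/sceneA.png",c["frame"][:,:,::-1])
c=read_camera("top"); cv2.imwrite("pics/topA.png",c["frame"][:,:,::-1])
E
```

```text
t 17.65 p [ 0.642  -0.2503  0.2514] jaw 2.32 F [ 0.59  0.22 -0.83] open 0.0002 q [-0.48  0.66  0.99 -0.    1.49 -0.52]
shift tool [-0.0003  0.0014 -0.001 ]  twist 0.32
```

View pics/wAc.png

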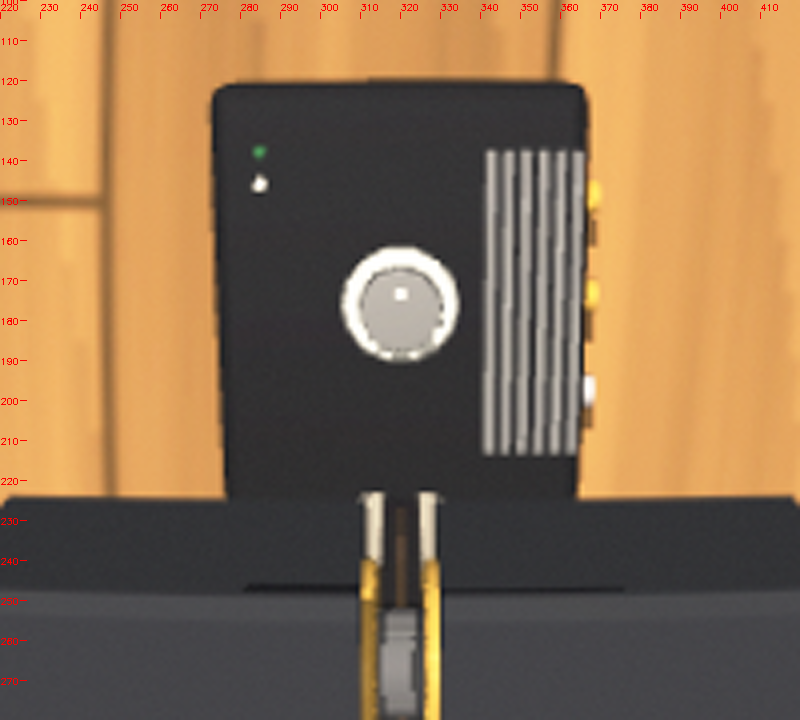

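View pics/sceneA.png

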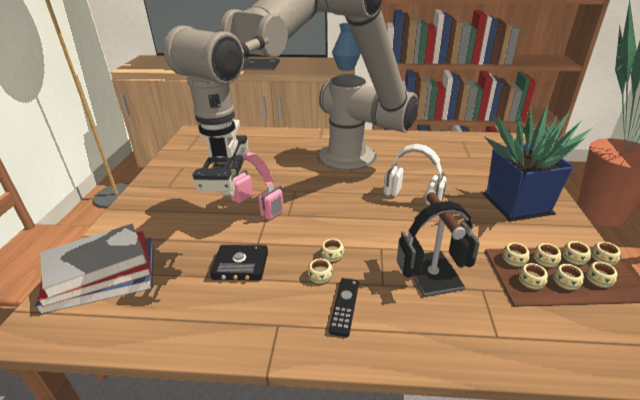

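View pics/topA.png

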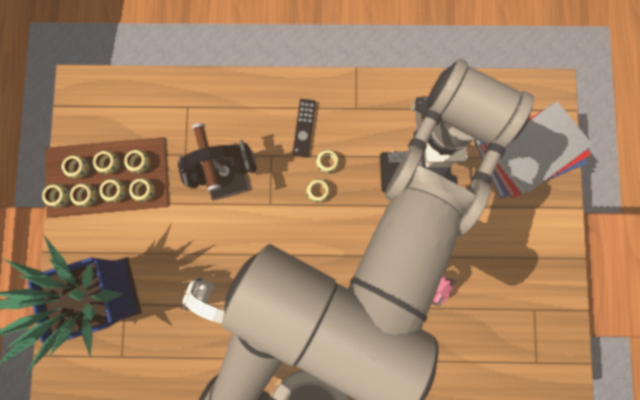

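The key is back up and clear at wrist (319,176). The headset hangs at the stand, scene (438,240). Rings, remote and both look-alikes are unmoved. Handing in.

```bash
python3 -c "
from cell import hand_in; print(hand_in())"
```

```text
the job is handed in; nothing more can be done
None
```

I hung the black headset on its stand, then pressed the transmitter's power key down and let it spring back. The job was handed in at about 18 s on the robot's clock, well under the 54 s limit.

- **Headset:** I gripped the band at its crown and brought it over the bar from the near end. I lowered it until the vertical force changed from −2.9 N (hanging weight) to +5.3 N (resting on the bar), and only then opened the gripper. Afterwards the wrist view showed the band at column 319, midway between the collars at 236 and 402, with one cup hanging free on each side.
- **Power key:** It stopped about 5 mm down; pushing on raised the force from 4.6 to 10.2 N with no further travel. After release it looked as it did before.
- **Final check:** The gripper is about 19 cm above the transmitter and touching nothing. The rings, the remote and the pink and white headsets look unmoved.
- **Checks that disagreed:** The scene and top camera fits differed by about 2–4 px, but the close wrist-camera views agreed with the poses I used to within about 2–5 px. The small green light on the transmitter looks the same before and after. I took it as painted on and relied on the key's travel and force instead.

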